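# Cover the cooking pot with the lid from the dish rack

### The arm

A 7-joint arm with a two-finger parallel gripper is mounted at the origin on the work surface. World frame = base frame: x ahead of the robot, y to its left, z up, the work surface at z = 0. Lengths are in m, angles in rad, forces in N, time in s.
With the tool pointing down it reaches from about 0.425 to 0.875 m from the base axis. Payload 4.7 kg.
Tool frame: the origin (TCP) lies midway between the tips of the shut fingers; the grasp point (between the pads) lies 19 mm behind it; x points along the fingers, y is the direction in which the jaws open and shut, and the axes are right-handed (so a half turn about x gives the same grasp; the last joint's range is limited). The gripper opens to 87 mm and grips with 3 to 60 N. Pads are 19 mm wide; open, the fingers measure 117 mm over their backs; the gripper's body (75 mm by 190 mm) begins 51 mm behind the grasp point.
Start: joints at [1.201, 0.321, -0.07, 1.45, 0.023, 1.371, -0.057], TCP at [0.243, -0.603, 0.223] pointing down, gripper open.
Joint ranges: [-2.86, 2.86], [-0.3, 2.09], [-1.38, 1.24], [0.06, 2.45], [-1.56, 4.7], [0.09, 2.05], [-2.69, 2.69]. Speed limits (rad/s): [2.57, 2.57, 3.14, 3.14, 3.14, 3.14, 3.14].

### API

Orientations are given as a rotation vector (axis times angle).
In Python, from station import read_state, vision, workorder gives the robot as it stands. The module is installed in compiled form; this text tells all that it offers.
- The arm moves only by the shell command python3 -m creep 'ROWS' [OPENING] [FORCE]. ROWS is JSON, a list of rows, each a list of 6 numbers: the shift along the tool's x, y, z in m, then the turn, a rotation vector about the tool's x, y, z in rad. A call has 1 to 12 rows; each row shifts and turns the commanded pose from where the row before left it, along the tool's axes as they then stand; what a row does not reach is not made up. A row lasts 1/10 s, in which the tool goes at most 50 mm and 8.59 degrees, less where a joint would pass 70% of its speed; a pose out of reach is approached as far as the arm can. A call with a gripper value outside its range is refused whole. OPENING is the opening, from 0 (shut) to 1 (fully open), set as the call begins (- or left out, the last holds). The fingers move at their own pace and stop on an object; FORCE is the grip in N (left out, the last holds). Time passes only in rows, so rows that do not move let the fingers close. It gives the time, the measured TCP pose, the force and the opening at its end, in the units of the state.
- read_state(): the state, without advancing time (a new reading comes with each control period).
- vision.grab_frame(name): name is "scene" or "top" or "wrist"; returns (picture, depth): 384x512x3 uint8, red, green, blue; 384x512 float32, m along the optical axis (not along the pixel's ray), 0 where there is no reading.
- vision.get_calibration(name): a dict with "fx", "fy", "cx", "cy" (pixels), "xyz" and "rotation" of the camera in the world. Camera axes: x right, y down, z forward; pixel columns grow to the right and rows downward; lengths in m; the calibration is good to about 2 mm. A picture is of the moment at which its call begins: read the wrist's pose just before it. get_calibration takes no time and is no camera call; for the wrist camera it gives the pose at the moment of the call.
- workorder.close_job(): hands the job in, once; it reports no verdict.
The state is a dict: "time": time; "joints": joint angles; "qd": joint speeds; "joint_torque": joint torques, N m; "eef_pos": TCP position; "tcp_rot": TCP orientation; "ft_force": force on the tool from outside, world axes, zero at the start; "moment": the same for the moment, N m; "width": opening from 0.0 (shut) to 1.0 (fully open).
Only numpy, scipy, OpenCV 4.12 (cv2) and the standard library are available. Lean on these libraries where they do the work, as an engineer would, in place of code of your own. Each camera call takes 0.05 s, during which the arm holds its last target. There are 200 camera calls.

### The job

Take the pot lid out of the grey dish rack, lay it flat on the cork mat with its knob up and let go of it. Then pick it up again by its knob and set it on the pot, holding the knob until the lid rests on the rim, so that it sits seated, level and released. Leave the pot standing where it is and do not disturb the other dishes and containers.

Things in the scene. Friction and masses are not known exactly. Their poses are not given: they have to be found in the camera images.
- lid: aluminium lid, 0.22 kg: flange disc 150 mm diameter, 5 mm thick (z = 8 to 13 mm), under it a plug 116 mm diameter, 8 mm deep, that drops inside the pot; wooden knob on top. Origin: centre of the plug's underside; z toward the knob. Starts on edge in the rack, leaning 15 deg: z along the rack's +x and slightly up, x down along the lid; its top edge, free of the rack, is 166 mm above the table
- lid_knob: the knob, fixed to the lid: upright dark wooden cylinder 28 mm diameter, 30 mm high; origin at the centre of its foot (on the flange's top face), z up along it
- pot: loose aluminium cooking pot without handles, 132 mm outer diameter, 90 mm high, wall 4 mm (mouth 124 mm), 0.6 kg; origin at the centre of its underside, z up
- pot_rim (a point): centre of the pot's mouth at rim height (90 mm above the table); with the lid seated, the flange rests on the rim and the lid's origin is 8 mm below this point
- mat: square cork mat 230 x 230 x 4 mm, fixed; origin at the centre of its underside, on the table, z up
- rack: fixed grey dish rack, 250 mm along x, 130 along y; four slots at x = -75, -25, 25, 75 mm; back prongs at y = +-40 mm, leaning 15 deg toward -x, reach 110 mm above the table, front prongs 60 mm. The lid stands in the slot at x = -25 mm, a small plate in the one at 75 mm. Origin: centre of its underside
- plate: small blue-and-white plate, 120 mm diameter, 10 mm thick, standing in the rack; its top edge 134 mm above the table; origin at the centre of its back
- jug: glass jug with a handle, 96 mm diameter, 170 mm high; origin at the centre of its underside
- cup_a: steel cup, 72 mm diameter, 85 mm high; origin at the centre of its underside
- cup_b: second steel cup, as the first
- clip_box: white plastic box with a closed blue clip, 116 x 176 x 79 mm; origin at the centre of its underside
- tin: green tin, 90 mm diameter, 120 mm high; origin at the centre of its underside
Not all that is in view belongs to the job. What is shaped like the lid but blue or green is not meant. Leave any yellow look-alike of the pot alone.

How it is judged:
On the way, in this order (a step that is already met when the one before it is completed fails the run):
1. the lid lies flat on the cork mat, knob up, let go (x of lid in the frame of mat between -0.07 and 0.07 m and y of lid in the frame of mat between -0.07 and 0.07 m and z of lid in the frame of mat between 0 and 0.009 m and angle between lid's own z axis and vertical below 0.08 rad and contact force between lid and the arm below 0.05 N and contact force between lid and the fingers below 0.05 N and linear speed of lid below 0.02 m/s), for 0.2 s.
2. the lid is lifted off the mat by its knob (contact force between lid_knob and the fingers above 0.5 N and height (world z) of lid above 0.035 m), for 0.1 s.
3. the lid rests on the pot's rim while the knob is still held (z of lid in the frame of pot_rim between -0.012 and -0.005 m and horizontal distance between lid and pot_rim below 0.008 m and angle between the z axis of lid and the z axis of pot, either way round below 0.04 rad and contact force between lid_knob and the fingers above 0.5 N and contact force between lid and pot above 0.3 N), for 0.1 s.
At the end, for the whole second after the job is handed in: the lid is seated on the pot: its origin 5 to 12 mm below the rim centre (8 when seated) and within 8 mm of it sideways, knob up, level within 0.04 rad and parallel to the pot within 0.04 rad; pot upright within 0.03 rad and within 30 mm of where it stood; lid released, everything at rest (z of lid in the frame of pot_rim between -0.012 and -0.005 m and horizontal distance between lid and pot_rim below 0.008 m and angle between the z axis of lid and the z axis of pot, either way round below 0.04 rad and angle between lid's own z axis and vertical below 0.04 rad and angle between pot's own z axis and vertical below 0.03 rad and distance of pot from where it was at the start of the episode below 0.03 m and linear speed of each of lid, pot below 0.01 m/s and contact force between lid and the fingers below 0.05 N); the robot touches nothing.
It fails at once if the pot is shifted by more than 30 mm or tipped by more than 0.2 rad (distance of pot from where it was at the start of the episode above 0.03 m or angle between pot's own z axis and vertical above 0.2 rad).
It fails at once if the plate, jug, cups, white box or tin is moved by more than 30 mm (distance of any of plate, jug, cup_a, cup_b, clip_box, tin from where it was at the start of the episode above 0.03 m).
It also fails if it takes over 64 s, if anything falls off the work surface, if the arm or the gripper's body presses on something with over 40 N, if the wrist force passes 120 N, or if a joint passes its speed limit or range.

## Working session

There is one attempt and no reset: what is moved stays moved. The work goes in short steps, Python scripts to look and compute and a shell command to move; the robot and the scene stay as the last step left them, time stands still between calls to the robot, and variables do not carry over. Pictures are saved under pics/ and viewed, about 8 in all and at most 12, crops included, and the job is handed in when it is done.

```bash
mkdir -p pics; ls; python3 - <<'E'
from station import read_state, vision
import cv2,numpy as np
s=read_state();print({k:np.round(v,3) for k,v in s.items()})
ims=[]
for n in ("scene","top"):
    p,d=vision.grab_frame(n);np.savez(f"{n}0.npz",p=p,d=d)
    c=vision.get_calibration(n);print(n,{k:np.round(v,3).tolist() for k,v in c.items()})
    cv2.imwrite(f"pics/{n}0.png",p[:,:,::-1])
E
```

```text
pics
{'time': np.float64(0.0), 'joints': array([ 1.201,  0.322, -0.07 ,  1.452,  0.023,  1.371, -0.057]), 'qd': array([-0.   , -0.   , -0.002, -0.001,  0.001,  0.   ,  0.001]), 'joint_torque': array([-1.0000e-03, -4.9129e+01, -4.0400e-01, -3.1253e+01, -6.4000e-02,
        4.4000e-02,  0.0000e+00]), 'eef_pos': array([ 0.243, -0.602,  0.221]), 'tcp_rot': array([ 2.012,  0.393, -2.012]), 'ft_force': array([ 0.106, -0.435,  0.49 ]), 'moment': array([-0.018, -0.073, -0.013]), 'width': np.float64(1.003)}
scene {'fx': 454.476, 'fy': 454.476, 'cx': 254.234, 'cy': 191.698, 'xyz': [1.105, 0.289, 1.173], 'rotation': [-1.346, -2.428, 0.729]}
top {'fx': 393.295, 'fy': 393.295, 'cx': 253.962, 'cy': 192.149, 'xyz': [0.325, -0.122, 1.363], 'rotation': [-2.138, 2.185, -0.128]}
```

View pics/top0.png

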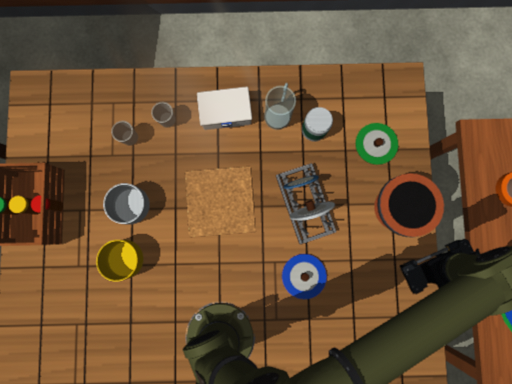

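View pics/scene0.png

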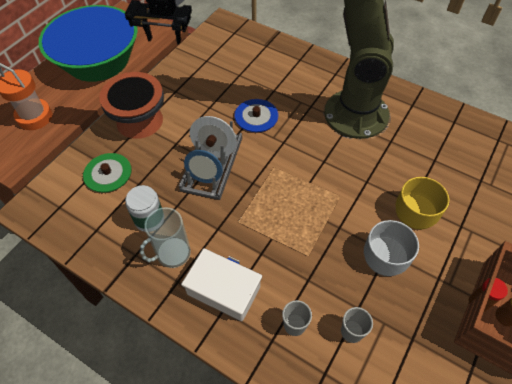

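The top view shows the mat around (220,202), the pot at (125,203), the rack around (308,203) with the lid's edge near (311,212), and the plate near (300,182). The blue and green discs and the yellow pot are decoys. In the scene view the lid's knob faces +x, away from the robot. Next I'll measure these.

```bash
cat > h.py <<'E'
import numpy as np,cv2
from scipy.spatial.transform import Rotation as R
from station import vision,read_state
def cloud(n,p=None,d=None,c=None):
    if p is None: p,d=vision.grab_frame(n)
    c=c or vision.get_calibration(n)
    v,u=np.mgrid[:384,:512]
    P=np.stack([(u-c["cx"])/c["fx"]*d,(v-c["cy"])/c["fy"]*d,d],-1)
    W=P@R.from_rotvec(c["rotation"]).as_matrix().T+c["xyz"]
    W[d<=0]=np.nan
    return p,W
def saved(n):
    z=np.load(f"{n}0.npz"); return cloud(n,z["p"],z["d"])
def circ(xy):
    A=np.c_[2*xy,np.ones(len(xy))];s=np.linalg.lstsq(A,(xy**2).sum(1),rcond=None)[0]
    return s[:2],np.sqrt(s[2]+s[:2]@s[:2])
E
python3 - <<'E'
from h import *
p,W=saved("top"); z=W[...,2]
h=cv2.cvtColor(p,cv2.COLOR_RGB2HSV)
def win(a,b,c,d):
    m=np.zeros(z.shape,bool);m[b:d,a:c]=1;return m
print("table z",np.nanmedian(z[300:330,100:150]))
# mat
m=win(175,155,265,245)&(z>0.0)&(z<0.012)
m2=win(150,140,275,260)&(h[...,1]>90)&(h[...,2]>140)
for mm in (m2,):
    k=cv2.morphologyEx(mm.astype(np.uint8),cv2.MORPH_OPEN,np.ones((7,7)))
    cs,_=cv2.findContours(k,0,2);c=max(cs,key=cv2.contourArea);r=cv2.minAreaRect(c);print("mat px",r)
    b=cv2.boxPoints(r).astype(int);print(np.round([W[y,x] for x,y in b],3), "c",np.round(W[int(r[0][1]),int(r[0][0])],3))
# pot rim
for n,box,zz in(("pot",(95,175,155,232),.09),("yellow",(90,235,142,288),.09),("tin",(300,100,335,142),.12)):
    m=win(*box)&(abs(z-zz)<.012); X=W[m][:,:2]
    print(n,m.sum(),circ(cv2.convexHull(X.astype(np.float32))[:,0].astype(float)))
# rack box
m=win(270,155,345,250)
for lo,hi in((.02,.06),(.06,.10),(.10,.13),(.13,.15),(.15,.18)):
    X=W[m&(z>lo)&(z<hi)]; print(lo,hi,len(X),np.round(X.mean(0),3),np.round(X.min(0),3),np.round(X.max(0),3))
m&=(z>.01)&(z<.06)&(h[...,1]<90)
r=cv2.minAreaRect(W[m][:,:2].astype(np.float32));print("rack",r)
X=W[win(270,195,345,250)&(z>.14)];print("lid top line", len(X));
q=X[:,:2]-X[:,:2].mean(0);print(X.mean(0),np.linalg.svd(q)[2],np.linalg.svd(q)[1])
# scene: knob and lid
p,W=saved("scene");h=cv2.cvtColor(p,cv2.COLOR_RGB2HSV);z=W[...,2]
m=win(185,110,240,165)&(h[...,1]<50)&(z>.04)&(z<.18)
X=W[m];print("lid front",len(X),X.mean(0)); 
np.save("lidf.npy",X)
cen=X.mean(0)
for _ in range(5):
    n=np.linalg.svd(X-np.median(X,0),full_matrices=False)[2][2];d=(X-np.median(X,0))@n;X=X[abs(d-np.median(d))<.006]
print("normal",n,len(X),X.mean(0),X.min(0),X.max(0))
m=win(200,130,222,155)&(h[...,1]>80)&(z>.05);print("knob",m.sum(),W[m].mean(0))
E
```

```text
table z -0.00043298149104165073
mat px ((218.49996948242188, 212.49996948242188), (82.99998474121094, 92.99998474121094), -0.0)
[[ 0.264  0.145  0.   ]
 [ 0.587  0.146 -0.002]
 [ 0.58  -0.146 -0.   ]
 [ 0.257 -0.138 -0.003]] c [ 0.418 -0.     0.002]
pot 229 (array([0.4466365 , 0.30056381]), np.float64(0.06549591498750539))
yellow 245 (array([0.26412576, 0.31963747]), np.float64(0.06575969803420806))
tin 531 (array([ 0.70305432, -0.34106863]), np.float64(0.04283980519348003))
0.02 0.06 645 [ 0.444 -0.294  0.033] [ 0.302 -0.396  0.02 ] [ 0.575 -0.203  0.06 ]
0.06 0.1 268 [ 0.445 -0.295  0.079] [ 0.335 -0.377  0.06 ] [ 0.545 -0.222  0.1  ]
0.1 0.13 317 [ 0.437 -0.298  0.113] [ 0.332 -0.38   0.1  ] [ 0.518 -0.23   0.13 ]
0.13 0.15 133 [ 0.418 -0.304  0.139] [ 0.378 -0.372  0.13 ] [ 0.504 -0.249  0.15 ]
0.15 0.18 88 [ 0.394 -0.313  0.16 ] [ 0.38  -0.363  0.15 ] [ 0.416 -0.265  0.172]
rack ((0.440495103597641, -0.29921311140060425), (0.252327561378479, 0.13080161809921265), 17.335620880126953)
lid top line 143
[ 0.39411637 -0.3111597   0.15424073] [[ 0.29660177 -0.95500125]
 [ 0.95500125  0.29660177]] [0.33279471 0.05040676]
lid front 1546 [ 0.42334448 -0.30087081  0.10662094]
normal [-0.50478228 -0.33571032 -0.79529456] 249 [ 0.4091889  -0.3008222   0.11517879] [ 0.38352971 -0.37136082  0.07385597] [ 0.46384556 -0.23583081  0.1446252 ]
knob 132 [ 0.45221797 -0.2908035   0.11701278]
```

```bash
python3 - <<'E'
import cv2
t=cv2.imread("pics/top0.png")[150:260,260:360];s=cv2.imread("pics/scene0.png")[100:210,170:270]
cv2.imwrite("pics/c1.png",cv2.hconcat([cv2.resize(a,(400,440),interpolation=cv2.INTER_CUBIC) for a in(t,s)]))
E
```

```text
(no output)
```

View pics/c1.png

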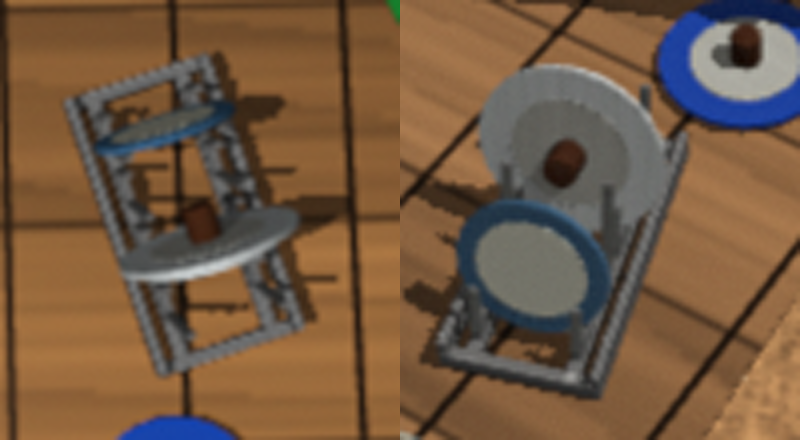

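The crop shows the lid leaning in the second slot with its knob toward +x, and its top edge is clear. Next: fit the lid's plane in the rack frame and find the mat, then work out the grasp pose.

```bash
python3 - <<'E'
from h import *
yaw=np.radians(17.3);C=np.array([.4405,-.2992,0]);Rk=R.from_euler('z',yaw).as_matrix()
for n in("top","scene"):
    p,W=saved(n);L=(W-C)@Rk
    m=(abs(L[...,1])<.075)&(L[...,0]<.01)&(L[...,0]>-.09)
    for lo in(.115,.125,.135,.145,.155,.162):
        X=L[m&(L[...,2]>lo)&(L[...,2]<lo+.01)]; 
        if len(X): print(n,lo,len(X),np.round([X[:,0].min(),np.median(X[:,0]),X[:,0].max(),X[:,1].min(),X[:,1].max()],3))
# mat from top, texture: less-saturated/lighter cork
p,W=saved("top");h=cv2.cvtColor(p,cv2.COLOR_RGB2HSV)
print("cork",np.median(h[190:215,200:240].reshape(-1,3),0),"wood",np.median(h[190:215,155:180].reshape(-1,3),0))
m=cv2.inRange(cv2.medianBlur(h,5),(8,100,150),(25,190,255));m[:, :170]=0;m[:,270:]=0;m[:150]=0;m[260:]=0
k=cv2.morphologyEx(m,cv2.MORPH_OPEN,np.ones((15,15)))
cs,_=cv2.findContours(k,0,2);r=cv2.minAreaRect(max(cs,key=cv2.contourArea));print(r);b=np.clip(cv2.boxPoints(r).astype(int),0,383);print(np.round([W[y,x] for x,y in b],3),np.round(W[int(r[0][1]),int(r[0][0])],3))
T=R.from_rotvec(read_state()["tcp_rot"]).as_matrix();print("tool axes cols\n",T.round(2))
E
```

```text
top 0.115 54 [-0.051 -0.035 -0.005 -0.061  0.072]
top 0.125 45 [-0.053 -0.039 -0.036 -0.066  0.068]
top 0.135 49 [-0.055 -0.041 -0.039 -0.06   0.062]
top 0.145 49 [-0.057 -0.045 -0.042 -0.053  0.055]
top 0.155 45 [-0.053 -0.048 -0.045 -0.043  0.045]
top 0.162 30 [-0.053 -0.05  -0.047 -0.028  0.029]
scene 0.115 158 [-0.041 -0.034  0.001 -0.068  0.073]
scene 0.125 123 [-0.045 -0.038 -0.03  -0.064  0.07 ]
scene 0.135 116 [-0.048 -0.041 -0.034 -0.061  0.064]
scene 0.145 101 [-0.051 -0.043 -0.037 -0.053  0.056]
scene 0.155 84 [-0.056 -0.046 -0.041 -0.041  0.043]
scene 0.162 60 [-0.056 -0.048 -0.041 -0.029  0.038]
cork [ 15. 152. 170.] wood [ 14. 155. 105.]
((219.0, 206.5), (77.0, 82.0), 90.0)
[[ 0.576  0.139 -0.002]
 [ 0.569 -0.149  0.004]
 [ 0.301 -0.143 -0.006]
 [ 0.308  0.139 -0.002]] [ 0.439 -0.004 -0.   ]
tool axes cols
 [[-0.    0.37 -0.93]
 [ 0.   -0.93 -0.37]
 [-1.   -0.    0.  ]]
```

```bash
cat >> h.py <<'E'
def go(pos,ax,ay,show=True):
    """shift (tool axes) and turn (tool rotvec) from measured pose to target; ax: tool x, ay: tool y in world"""
    s=read_state();T=R.from_rotvec(s["tcp_rot"]).as_matrix()
    G=np.c_[ax,ay,np.cross(ax,ay)]
    print("t",round(float(s["time"]),2),"pos",s["eef_pos"].round(4),"q",s["joints"].round(2),"F",s["ft_force"].round(1),"w",round(float(s["width"]),3))
    print("shift in tool",(T.T@(np.array(pos)-s["eef_pos"])).round(4),"turn",R.from_matrix(T.T@G).as_rotvec().round(3),"after-turn shift",(G.T@(np.array(pos)-s["eef_pos"])).round(4))
y=np.radians(17.3);rx=np.array([np.cos(y),np.sin(y),0]);up=np.array([0,0,1.]);c15,s15=np.cos(np.radians(15)),np.sin(np.radians(15))
LX=s15*rx-c15*up;LZ=c15*rx+s15*up
GRASP=np.array([.3941,-.3126,.151])
E
python3 -c "
from h import *
go(GRASP-.08*LX,LX,-LZ)"
python3 -m creep '[[0,-0.027,-0.028,0,0,0],[0,-0.027,-0.028,0,0,0],[0,-0.027,-0.028,0,0,0],[0,-0.027,-0.028,0,0,0],[0,-0.027,-0.028,0,0,0],[0,-0.027,-0.028,0,0,0],[0,-0.027,-0.028,0,0,0],[0,-0.027,-0.028,0,0,0],[0,0,0,0,0,0]]' 1 10
python3 -c "
from h import *
go(GRASP-.08*LX,LX,-LZ)"
```

```text
t 0.1 pos [ 0.2431 -0.6023  0.2216] q [ 1.2   0.32 -0.07  1.45  0.02  1.37 -0.06] F [ 0.2  0.6 -0.4] w 0.997
shift in tool [-0.0064 -0.2138 -0.2278] turn [ 1.642  0.218 -0.198] after-turn shift [ 0.0478 -0.2042  0.2317]
time: 1.0
eef_pos: [0.3731, -0.3128, 0.2226]
tcp_rot: [2.008, 0.401, -2.005]
ft_force: [0.6, -0.3, -0.0]
width: 0.999
t 1.0 pos [ 0.3731 -0.3128  0.2226] q [ 0.94 -0.01 -0.29  1.83 -0.01  1.32 -0.53] F [ 0.6 -0.3 -0. ] w 0.999
shift in tool [-0.0057  0.0059  0.0012] turn [ 1.651  0.217 -0.196] after-turn shift [-0.0057 -0.0009 -0.006 ]
```

```bash
python3 -m creep '[[0,0,0,0.138,0.018,-0.016],[0,0,0,0.138,0.018,-0.016],[0,0,0,0.138,0.018,-0.016],[0,0,0,0.138,0.018,-0.016],[0,0,0,0.138,0.018,-0.016],[0,0,0,0.138,0.018,-0.016],[0,0,0,0.138,0.018,-0.016],[0,0,0,0.138,0.018,-0.016],[0,0,0,0.138,0.018,-0.016],[0,0,0,0.138,0.018,-0.016],[0,0,0,0.138,0.018,-0.016],[0,0,0,0.133,0.018,-0.016]]' >/dev/null
python3 -m creep '[[0,0,0,0,0,0],[0,0,0,0,0,0]]'
python3 - <<'E'
from h import *
go(GRASP-.08*LX,LX,-LZ)
p,W=cloud("wrist");cv2.imwrite("pics/w1.png",p[:,:,::-1])
C=np.array([.4405,-.2992,0]);Rk=np.c_[rx,np.cross(up,rx),up]
L=(W-C)@Rk;m=(abs(L[...,1])<.075)&(L[...,0]<.0)&(L[...,0]>-.09)
for lo in(.14,.145,.15,.155,.16,.165):
    X=L[m&(L[...,2]>lo)&(L[...,2]<lo+.005)]
    if len(X):print(lo,len(X),X[:,0].min().round(4),np.median(X[:,0]).round(4),X[:,0].max().round(4),X[:,1].min().round(3),X[:,1].max().round(3))
E
```

```text
time: 2.4
eef_pos: [0.3698, -0.3188, 0.2224]
tcp_rot: [-1.503, 0.84, 1.236]
ft_force: [-0.8, 0.5, -0.4]
width: 0.999
t 2.4 pos [ 0.3698 -0.3188  0.2224] q [ 1.05 -0.11 -0.21  1.94 -0.27  1.2  -1.92] F [-0.8  0.5 -0.4] w 0.999
shift in tool [-0.0045 -0.0057 -0.0013] turn [-0.005 -0.006 -0.006] after-turn shift [-0.0045 -0.0057 -0.0013]
0.14 183 -0.0535 -0.0479 -0.0403 -0.061 0.059
0.145 306 -0.0548 -0.0507 -0.0415 -0.056 0.052
0.15 222 -0.0552 -0.0491 -0.0421 -0.052 0.05
0.155 102 -0.0498 -0.0469 -0.0436 -0.045 0.044
0.16 143 -0.0511 -0.0482 -0.0449 -0.038 0.035
0.165 283 -0.052 -0.0492 -0.0461 -0.027 0.026
```

View pics/w1.png

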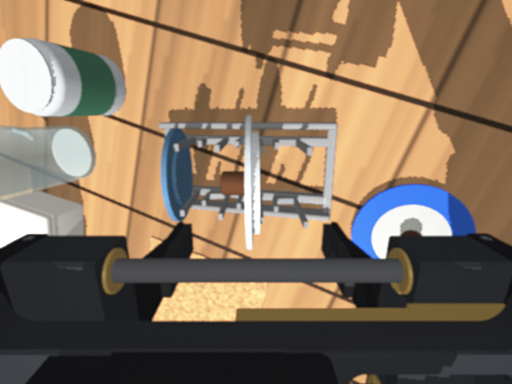

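The wrist view shows the lid edge-on at column ~251, midway between the fingers, with the plate clear to the left. Advancing.

```bash
python3 -m creep '[[0,-0.004,-0.001,0,0,0],[0.01,-0.003,0,0,0,0],[0.01,0,0,0,0,0],[0.01,0,0,0,0,0],[0.01,0,0,0,0,0],[0.01,0,0,0,0,0],[0.01,0,0,0,0,0],[0,0,0,0,0,0],[0,0,0,0,0,0]]'
python3 -c "
from h import *
go(GRASP+.002*rx,LX,-LZ)"
```

```text
time: 3.35
eef_pos: [0.3916, -0.3134, 0.1661]
tcp_rot: [-1.501, 0.841, 1.234]
ft_force: [0.6, -0.2, -0.1]
width: 1.001
t 3.35 pos [ 0.3916 -0.3134  0.1661] q [ 1.03 -0.04 -0.24  2.   -0.27  1.07 -1.94] F [ 0.6 -0.2 -0.1] w 1.001
shift in tool [ 0.0158 -0.0006  0.0001] turn [-0.008 -0.006 -0.005] after-turn shift [ 0.0158 -0.0005 -0.    ]
```

```bash
python3 -m creep '[[0.008,0,0,0,0,0],[0.008,0,0,0,0,0],[0,0,0,0,0,0],[0,0,0,0,0,0]]' >/dev/null
python3 -m creep '[[0,0,0,0,0,0],[0,0,0,0,0,0],[0,0,0,0,0,0],[0,0,0,0,0,0],[0,0,0,0,0,0],[0,0,0,0,0,0],[0,0,0,0,0,0],[0,0,0,0,0,0]]' 0 40
python3 -c "
from h import *
go(GRASP+.002*rx,LX,-LZ)"
```

```text
time: 4.55
eef_pos: [0.3955, -0.3123, 0.1508]
tcp_rot: [-1.502, 0.841, 1.234]
ft_force: [-0.0, -0.1, 0.4]
width: 0.352
t 4.55 pos [ 0.3955 -0.3123  0.1508] q [ 1.03 -0.02 -0.25  2.01 -0.27  1.04 -1.94] F [-0.  -0.1  0.4] w 0.352
shift in tool [-0.     -0.0006  0.0001] turn [-0.008 -0.006 -0.005] after-turn shift [-0.     -0.0006  0.0001]
```

```bash
python3 -m creep '[[0,0,0,0,0,0],[0,0,0,0,0,0],[0,0,0,0,0,0],[0,0,0,0,0,0],[0,0,0,0,0,0],[0,0,0,0,0,0]]'
```

```text
time: 5.15
eef_pos: [0.3964, -0.3124, 0.1515]
tcp_rot: [-1.503, 0.84, 1.232]
ft_force: [1.7, 0.6, 4.0]
width: 0.056
```

Gripped: the width matches the 5 mm flange. Lifting along the lid's plane.

```bash
python3 -m creep '[[-0.006,0,0,0,0,0],[-0.01,0,0,0,0,0],[-0.015,0,0,0,0,0],[-0.015,0,0,0,0,0],[-0.015,0,0,0,0,0],[-0.015,0,0,0,0,0],[-0.015,0,0,0,0,0],[-0.015,0,0,0,0,0],[-0.015,0,0,0,0,0],[-0.015,0,0,0,0,0],[-0.015,0,0,0,0,0],[-0.015,0,0,0,0,0]]' - 50
python3 - <<'E'
from h import *
az=np.radians(85);a=np.array([np.cos(az),np.sin(az),0]);t=np.radians(40)
X=np.cos(t)*a-np.sin(t)*up;Z=np.sin(t)*a+np.cos(t)*up
C=np.array([.455,0.0,.30]); go(C-.06*X,X,-Z)
X1=s15*a-c15*up;Z1=c15*a+s15*up
go(C-.06*X,X1,-Z1)
E
```

```text
time: 6.35
eef_pos: [0.3531, -0.3239, 0.3116]
tcp_rot: [-1.499, 0.843, 1.236]
ft_force: [-0.4, -0.7, -2.0]
width: 0.051
t 6.35 pos [ 0.3531 -0.3239  0.3116] q [ 1.07 -0.15 -0.18  1.81 -0.27  1.39 -1.92] F [-0.4 -0.7 -2. ] w 0.051
shift in tool [ 0.0169 -0.1752  0.2381] turn [-1.021 -0.648 -0.544] after-turn shift [ 0.2015 -0.2043 -0.0733]
t 6.35 pos [ 0.3531 -0.3239  0.3116] q [ 1.07 -0.15 -0.18  1.81 -0.27  1.39 -1.92] F [-0.4 -0.7 -2. ] w 0.051
shift in tool [ 0.0169 -0.1752  0.2381] turn [-1.151 -0.306 -0.008] after-turn shift [ 0.0479 -0.2829 -0.0733]
```

```bash
python3 -m creep '[[0,-0.015,0.02,0,0,0],[0,-0.018,0.024,0,0,0],[0,-0.018,0.024,0,0,0],[0,-0.018,0.024,0,0,0],[0,-0.018,0.024,0,0,0],[0,-0.018,0.024,0,0,0],[0,-0.018,0.024,0,0,0],[0,-0.015,0.024,0,0,0]]' >/dev/null
python3 -m creep '[[0,0,0,-0.1,-0.065,-0.054],[0,0,0,-0.1,-0.065,-0.054],[0,0,0,-0.1,-0.065,-0.054],[0,0,0,-0.1,-0.065,-0.054],[0,0,0,-0.1,-0.065,-0.054],[0,0,0,-0.1,-0.065,-0.054],[0,0,0,-0.1,-0.065,-0.054],[0,0,0,-0.1,-0.065,-0.054],[0,0,0,-0.1,-0.065,-0.054],[0,0,0,-0.1,-0.065,-0.054],[0,0,0,0,0,0],[0,0,0,0,0,0]]'
python3 - <<'E'
from h import *
az=np.radians(85);a=np.array([np.cos(az),np.sin(az),0]);t=np.radians(40)
X=np.cos(t)*a-np.sin(t)*up;Z=np.sin(t)*a+np.cos(t)*up
C=np.array([.455,0.0,.30]); go(C-.06*X,X,-Z)
E
```

```text
time: 8.35
eef_pos: [0.4304, -0.1222, 0.3434]
tcp_rot: [-1.692, -0.686, 1.645]
ft_force: [0.7, -0.5, -1.5]
width: 0.054
t 8.35 pos [ 0.4304 -0.1222  0.3434] q [ 0.5   0.16  0.27  1.67 -0.72  1.88 -0.93] F [ 0.7 -0.5 -1.5] w 0.054
shift in tool [ 0.0628 -0.0466 -0.0127] turn [-0.026  0.001  0.002] after-turn shift [ 0.0628 -0.0464 -0.0138]
```

```bash
cat >> h.py <<'E'
az=np.radians(85);a=np.array([np.cos(az),np.sin(az),0])
def lay(deg,h):
    t=np.radians(deg);X=np.cos(t)*a-np.sin(t)*up;Z=np.sin(t)*a+np.cos(t)*up
    P=np.array([.455,0.0,0])-.061*np.cos(t)*a;P[2]=.004+.136*np.sin(t)+.0025*np.cos(t)+h
    go(P,X,-Z)
E
python3 -c "
from h import *
lay(38.5,.06)"
```

```text
t 8.35 pos [ 0.4304 -0.1222  0.3434] q [ 0.5   0.16  0.27  1.67 -0.72  1.88 -0.93] F [ 0.7 -0.5 -1.5] w 0.054
shift in tool [ 0.1821  0.0986 -0.0165] turn [-0.026  0.    -0.025] after-turn shift [ 0.1796  0.1035 -0.0138]
```

```bash
python3 -m creep '[[0.015,0.008,-0.001,-0.003,0,0],[0.018,0.01,-0.002,-0.003,0,0],[0.018,0.01,-0.002,-0.003,0,0],[0.018,0.01,-0.002,-0.003,0,0],[0.018,0.01,-0.002,-0.003,0,0],[0.018,0.01,-0.002,-0.003,0,0],[0.018,0.01,-0.002,-0.003,0,0],[0.018,0.01,-0.002,-0.003,0,0],[0.018,0.01,-0.002,0,0,0],[0.018,0.01,0,0,0,0],[0.005,0,0,0,0,0],[0,0,0,0,0,0]]'
python3 -c "
from h import *
lay(30,.02)"
```

```text
time: 9.55
eef_pos: [0.4533, -0.0457, 0.153]
tcp_rot: [-1.711, -0.714, 1.642]
ft_force: [-0.2, -0.1, -1.2]
width: 0.053
t 9.55 pos [ 0.4533 -0.0457  0.153 ] q [ 0.43  0.28  0.2   1.94 -0.77  1.52 -0.73] F [-0.2 -0.1 -1.2] w 0.053
shift in tool [0.0323 0.0498 0.0024] turn [ 0.002  0.001 -0.172] after-turn shift [0.0233 0.0546 0.0023]
```

```bash
python3 -m creep '[[0.003,0.006,0,0,0,-0.022],[0.004,0.006,0,0,0,-0.022],[0.004,0.007,0.001,0,0,-0.022],[0.004,0.007,0.001,0,0,-0.022],[0.004,0.007,0,0,0,-0.022],[0.004,0.007,0,0,0,-0.022],[0.003,0.006,0,0,0,-0.022],[0.002,0.005,0,0,0,-0.018],[0,0,0,0,0,0],[0,0,0,0,0,0]]'
python3 - <<'E'
from h import *
lay(28,.0)
p,d=vision.grab_frame("scene");cv2.imwrite("pics/s1.png",p[:,:,::-1])
E
```

```text
time: 10.55
eef_pos: [0.4511, -0.0529, 0.0944]
tcp_rot: [-1.602, -0.837, 1.523]
ft_force: [-0.2, -0.1, -2.5]
width: 0.052
t 10.55 pos [ 0.4511 -0.0529  0.0944] q [ 0.51  0.5   0.19  1.93 -0.86  1.57 -0.54] F [-0.2 -0.1 -2.5] w 0.052
shift in tool [0.0114 0.0215 0.0008] turn [ 0.002  0.001 -0.034] after-turn shift [0.0107 0.0218 0.0008]
```

View pics/s1.png

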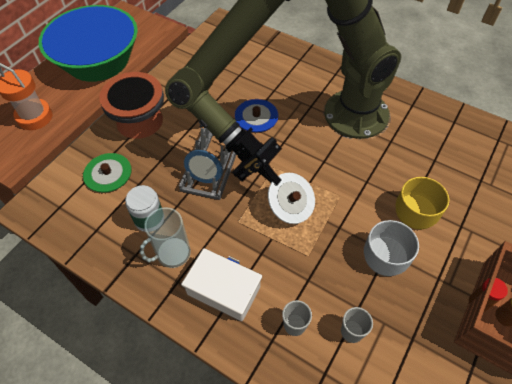

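The scene view shows the lid held tilted, knob up, over the mat at (293,200); the gripper's body passes next to the rack and plate. I'll shift 25 mm away from the rack and lower.

```bash
python3 -m creep '[[0.007,-0.003,0,0,0,-0.006],[0.007,-0.003,0,0,0,-0.007],[0.007,-0.002,0,0,0,-0.007],[0.004,0.002,0,0,0,-0.007],[0.002,0.004,0,0,0,-0.007],[0.002,0.004,0,0,0,0],[0.001,0.003,0,0,0,0],[0.001,0.002,0,0,0,0],[0,0,0,0,0,0],[0,0,0,0,0,0]]'
python3 -c "
from h import *
lay(28,.0)"
```

```text
time: 11.6
eef_pos: [0.4532, -0.0292, 0.0731]
tcp_rot: [-1.58, -0.86, 1.499]
ft_force: [-0.6, 0.3, -3.4]
width: 0.05
t 11.6 pos [ 0.4532 -0.0292  0.0731] q [ 0.5   0.54  0.16  1.95 -0.9   1.53 -0.5 ] F [-0.6  0.3 -3.4] w 0.05
shift in tool [-0.0203  0.0142  0.0008] turn [ 0.002  0.001 -0.   ] after-turn shift [-0.0204  0.0142  0.0007]
```

```bash
python3 -m creep '[[0.001,0.002,0,0,0,0],[0.001,0.002,0,0,0,0],[0,0,0,0,0,0],[0,0,0,0,0,0]]' 
python3 -m creep '[[0,0,0,0,0,0],[0,0,0,0,0,0],[0,0,0,0,0,0],[0,0,0,0,0,0],[0,0,0,0,0,0],[0,0,0,0,0,0],[0,0,0,0,0,0],[0,0,0,0,0,0],[0,0,0,0,0,0],[0,0,0,0,0,0],[0,0,0,0,0,0],[0,0,0,0,0,0]]' 1 
python3 - <<'E'
from h import *
lay(28,.0)
p,W=cloud("scene");cv2.imwrite("pics/s2.png",cv2.resize(p[120:270,200:400,::-1],(800,600)))
E
```

```text
time: 12.0
eef_pos: [0.4531, -0.0291, 0.0685]
tcp_rot: [-1.58, -0.86, 1.499]
ft_force: [1.1, 0.3, -2.0]
width: 0.052
time: 13.2
eef_pos: [0.4531, -0.0292, 0.0685]
tcp_rot: [-1.58, -0.86, 1.499]
ft_force: [-0.8, 0.7, -1.8]
width: 0.984
t 13.2 pos [ 0.4531 -0.0292  0.0685] q [ 0.5   0.55  0.16  1.95 -0.9   1.53 -0.49] F [-0.8  0.7 -1.8] w 0.984
shift in tool [-0.0225  0.0102  0.0007] turn [ 0.002  0.001 -0.   ] after-turn shift [-0.0225  0.0102  0.0007]
```

View pics/s2.png

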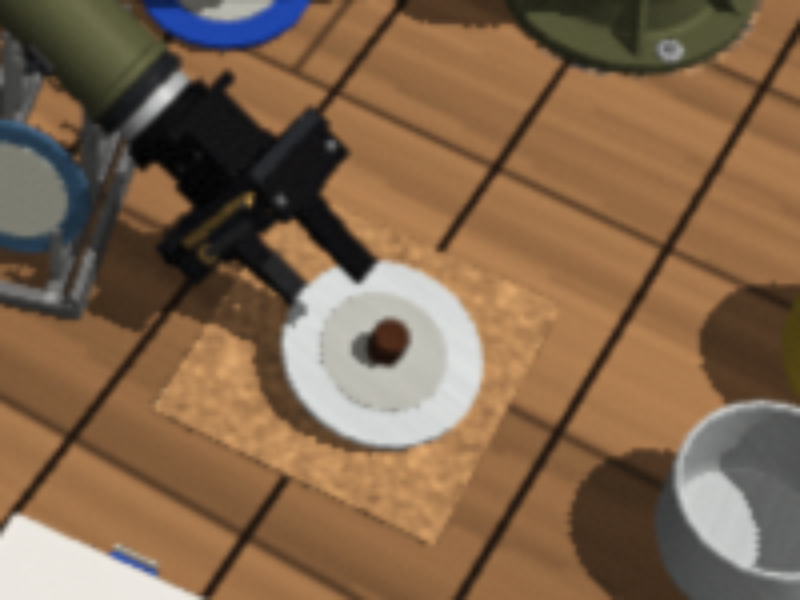

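The crop shows the jaws open and the lid knob up on the mat, its near edge resting on the lower finger, centre near (383,352). Drawing back along the tool.

```bash
python3 -m creep '[[-0.006,0.003,0,0,0,0],[-0.007,0.003,0,0,0,0],[-0.008,0.003,0,0,0,0],[-0.008,0,0,0,0,0],[-0.008,0,0,0,0,0],[-0.01,0,0,0,0,0],[-0.015,0,0,0,0,0],[-0.02,0,0,0,0,0],[-0.02,-0.01,0,0,0,0],[-0.02,-0.02,0,0,0,0],[-0.02,-0.02,0,0,0,0],[-0.02,-0.02,0,0,0,0]]' 
python3 - <<'E'
from h import *
lay(28,.0)
for n in("top","scene"):
    p,W=cloud(n);h=cv2.cvtColor(p,cv2.COLOR_RGB2HSV);z=W[...,2]
    if n=="scene": cv2.imwrite("pics/s3.png",cv2.resize(p[120:270,200:400,::-1],(800,600)))
    m=(h[...,1]<60)&(h[...,2]>110)&(abs(z-.017)<.012)&(abs(W[...,0]-.46)<.14)&(abs(W[...,1])<.13)
    X=W[m];print(n,len(X)); c,r=circ(cv2.convexHull(X[:,:2].astype(np.float32))[:,0].astype(float));print("disc",c,r)
    A=np.c_[X[:,:2]-c,np.ones(len(X))];print("plane",np.linalg.lstsq(A,X[:,2],rcond=None)[0])
    k=(abs(z-.047)<.008)&(np.hypot(W[...,0]-c[0],W[...,1]-c[1])<.03);print("knob",k.sum(),W[k].mean(0))
E
```

```text
time: 14.45
eef_pos: [0.4429, -0.1435, 0.1998]
tcp_rot: [-1.579, -0.86, 1.5]
ft_force: [0.9, -0.0, -0.5]
width: 0.999
t 14.45 pos [ 0.4429 -0.1435  0.1998] q [ 0.61  0.46  0.24  1.74 -0.81  1.83 -0.62] F [ 0.9 -0.  -0.5] w 0.999
shift in tool [0.1405 0.0722 0.0002] turn [0.002 0.002 0.   ] after-turn shift [0.1405 0.0722 0.0004]
top 1398
disc [0.45781094 0.00960043] 0.07457214506508297
plane [-0.00445815 -0.000415    0.01661486]
knob 52 [0.45641474 0.01101112 0.04606023]
scene 1614
disc [0.45744496 0.01184317] 0.07514081045035935
plane [-0.0033686   0.00510389  0.0181576 ]
knob 68 [0.45849785 0.01344774 0.04695753]
```

View pics/s3.png

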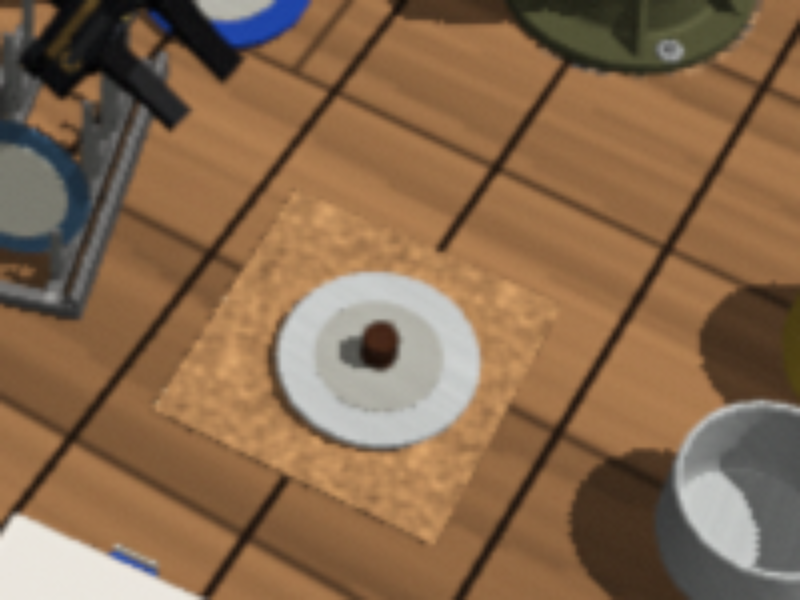

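The lid lies flat at (0.458, 0.011): the flange is at 17 mm as expected and the measured radius is 75 mm. Now I'll turn the tool down above the knob.

```bash
python3 -m creep '[[0,0,0,0,0,0.12],[0,0,0,0,0,0.12],[0,0,0,0,0,0.12],[0,0,0,0,0,0.12],[0,0,0,0,0,0.12],[0,0,0,0,0,0.12],[0,0,0,0,0,0.12],[0,0,0,0,0,0.12],[0,0,0,0,0,0.12],[0,0,0,0,0,0],[0,0,0,0,0,0]]' >/dev/null
python3 -c "
from h import *
go([.4577,.0107,.16],-up,-a)"
```

```text
t 15.65 pos [ 0.4429 -0.1431  0.1984] q [ 0.18 -0.06  0.07  1.92  0.    1.28 -1.4 ] F [-0.7 -0.2 -0. ] w 1.002
shift in tool [ 0.039  -0.1543 -0.0018] turn [ 0.003 -0.     0.004] after-turn shift [ 0.0384 -0.1545 -0.0014]
```

```bash
python3 -m creep '[[0.003,-0.015,0,0,0,0],[0.004,-0.018,0,0,0,0],[0.004,-0.018,0,0,0,0],[0.004,-0.018,0,0,0,0],[0.004,-0.018,0,0,0,0],[0.004,-0.018,0,0,0,0],[0.004,-0.018,0,0,0,0],[0.004,-0.018,0,0,0,0.004],[0.004,-0.014,-0.001,0.003,0,0],[0.003,0,-0.001,0,0,0],[0,0,0,0,0,0],[0,0,0,0,0,0]]' >/dev/null
python3 - <<'E'
from h import *
go([.4577,.0107,.022],-up,-a)
p,W=cloud("wrist");z=W[...,2];h=cv2.cvtColor(p,cv2.COLOR_RGB2HSV)
k=(abs(z-.046)<.006)&(np.hypot(W[...,0]-.458,W[...,1]-.011)<.03);X=W[k]
print("knob top",k.sum(),X.mean(0) if len(X) else 0, circ(cv2.convexHull(X[:,:2].astype(np.float32))[:,0].astype(float)) if len(X)>8 else "")
p,W=cloud("top");z=W[...,2]
m=(abs(z-.09)<.008)&(np.hypot(W[...,0]-.4466,W[...,1]-.3006)<.08);c,r=circ(cv2.convexHull(W[m][:,:2].astype(np.float32))[:,0].astype(float));print("pot top",c,r)
p,W=cloud("scene");z=W[...,2]
m=(abs(z-.09)<.008)&(np.hypot(W[...,0]-.4466,W[...,1]-.3006)<.08);c,r=circ(cv2.convexHull(W[m][:,:2].astype(np.float32))[:,0].astype(float));print("pot scene",c,r)
E
```

```text
t 16.85 pos [0.4584 0.0092 0.1605] q [ 0.03 -0.04 -0.11  1.98 -0.    1.2  -1.74] F [ 0.  -0.4 -0.5] w 1.004
shift in tool [ 0.1385 -0.0017  0.0009] turn [-0.004 -0.    -0.002] after-turn shift [ 0.1385 -0.0014  0.0008]
knob top 501 [0.45931653 0.01165321 0.04730179] (array([0.45844608, 0.01169154]), np.float64(0.01351095202775473))
pot top [0.44656235 0.30036636] 0.06533253942157852
pot scene [0.44781469 0.30246041] 0.06602548676608025
```

```bash
python3 -m creep '[[0.015,-0.002,0,0,0,0],[0.015,0,0,0,0,0],[0.015,0,0,0,0,0],[0.015,0,0,0,0,0],[0.015,0,0,0,0,0],[0.015,0,0,0,0,0],[0.015,0,0,0,0,0],[0.012,0,0,0,0,0],[0.01,0,0,0,0,0],[0.007,0,0,0,0,0],[0.003,0,0,0,0,0],[0,0,0,0,0,0]]'
python3 -c "
from h import *
go([.4585,.0115,.022],-up,-a)"
```

```text
time: 18.2
eef_pos: [0.4587, 0.0129, 0.0235]
tcp_rot: [-2.178, 0.099, 2.176]
ft_force: [-0.3, 0.0, 0.0]
width: 1.0
t 18.2 pos [0.4587 0.0129 0.0235] q [ 0.02  0.13 -0.11  2.12  0.02  0.89 -1.76] F [-0.3  0.   0. ] w 1.0
shift in tool [0.0015 0.0014 0.0001] turn [-0.001 -0.001 -0.002] after-turn shift [0.0015 0.0014 0.0001]
```

```bash
python3 -m creep '[[0.001,0.001,0,0,0,0],[0,0,0,0,0,0],[0,0,0,0,0,0],[0,0,0,0,0,0],[0,0,0,0,0,0],[0,0,0,0,0,0],[0,0,0,0,0,0],[0,0,0,0,0,0],[0,0,0,0,0,0],[0,0,0,0,0,0],[0,0,0,0,0,0],[0,0,0,0,0,0]]' 0 40
python3 -c "
from h import *
go([.4585,.0115,.022],-up,-a)"
```

```text
time: 19.4
eef_pos: [0.4587, 0.0117, 0.0227]
tcp_rot: [-2.178, 0.099, 2.176]
ft_force: [0.2, -0.9, -0.2]
width: 0.313
t 19.4 pos [0.4587 0.0117 0.0227] q [ 0.02  0.13 -0.11  2.12  0.02  0.89 -1.76] F [ 0.2 -0.9 -0.2] w 0.313
shift in tool [0.0007 0.0002 0.0001] turn [-0.001 -0.001 -0.002] after-turn shift [0.0007 0.0002 0.0001]
```

```bash
python3 -m creep '[[-0.005,0,0,0,0,0],[-0.01,0,0,0,0,0],[-0.012,0,0,0,0,0],[-0.014,0,0,0,0,0],[-0.014,0,0,0,0,0],[-0.014,0,0,0,0,0],[-0.014,0,0,0,0,0],[-0.014,0,0,0,0,0],[-0.012,0,0,0,0,0],[-0.01,0,0,0,0,0],[-0.005,0,0,0,0,0],[0,0,0,0,0,0]]' - 50
python3 -m creep '[[0,-0.01,0.001,0,0,0],[0,-0.022,0.003,0,0,0],[0,-0.03,0.004,0,0,0],[0,-0.032,0.004,0,0,0],[0,-0.034,0.004,0,0,0],[0,-0.034,0.004,0,0,0],[0,-0.034,0.004,0,0,0],[0,-0.032,0.004,0,0,0],[0,-0.028,0.004,0,0,0],[0,-0.02,0.003,0,0,0],[0,-0.008,0.001,0,0,0],[0,-0.004,0,0,0,0]]' >/dev/null
python3 -m creep '[[0,0,0,0,0,0],[0,0,0,0,0,0],[0,0,0,0,0,0]]'
python3 - <<'E'
from h import *
go([.4483,.3024,.1007],-up,-a)
for n in("top","scene"):
    p,W=cloud(n);h=cv2.cvtColor(p,cv2.COLOR_RGB2HSV);z=W[...,2]
    if n=="scene": cv2.imwrite("pics/s4.png",cv2.resize(p[180:300,310:470,::-1],(800,600)))
    m=(h[...,1]<60)&(h[...,2]>110)&(abs(z-.14)<.01)&(np.hypot(W[...,0]-.448,W[...,1]-.302)<.09)
    X=W[m];c,r=circ(cv2.convexHull(X[:,:2].astype(np.float32))[:,0].astype(float));print(n,len(X),c,r)
    if len(X)>50:
        A=np.c_[X[:,:2]-c,np.ones(len(X))];print("plane",np.linalg.lstsq(A,X[:,2],rcond=None)[0])
E
```

```text
time: 20.6
eef_pos: [0.459, 0.0122, 0.1475]
tcp_rot: [-2.18, 0.098, 2.175]
ft_force: [-0.1, -0.7, -2.2]
width: 0.309
time: 22.1
eef_pos: [0.4485, 0.3009, 0.146]
tcp_rot: [-2.178, 0.101, 2.175]
ft_force: [0.4, -0.1, -2.7]
width: 0.314
t 22.1 pos [0.4485 0.3009 0.146 ] q [-0.29  0.16 -0.38  1.81  0.07  1.18 -2.36] F [ 0.4 -0.1 -2.7] w 0.314
shift in tool [ 0.0453 -0.0016  0.0004] turn [-0.003 -0.001 -0.003] after-turn shift [ 0.0453 -0.0014  0.0003]
top 477 [0.44731187 0.29813859] 0.07288413088515194
plane [-0.00490334  0.00595125  0.13973759]
scene 573 [0.44851906 0.30267504] 0.07400795438913614
plane [-8.46019878e-03  3.80329807e-05  1.41191685e-01]
```

View pics/s4.png

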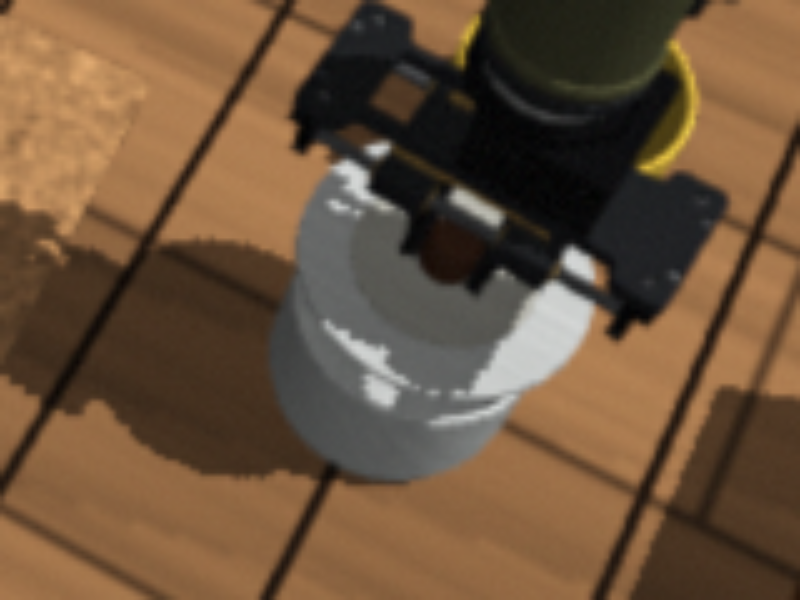

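The lid is level and held above the pot, with the offset to the mouth at about 1–2 mm. Lowering.

```bash
python3 -m creep '[[0.004,-0.001,0.0005,0,0,0],[0.006,0,0,0,0,0],[0.006,0,0,0,0,0],[0.006,0,0,0,0,0],[0.005,0,0,0,0,0],[0.004,0,0,0,0,0],[0.003,0,0,0,0,0],[0.002,0,0,0,0,0],[0.002,0,0,0,0,0],[0.002,0,0,0,0,0],[0,0,0,0,0,0],[0,0,0,0,0,0]]'
python3 -c "
from h import *
go([.4483,.3024,.1007],-up,-a)"
```

```text
time: 23.4
eef_pos: [0.4478, 0.3032, 0.1061]
tcp_rot: [-2.179, 0.098, 2.176]
ft_force: [-0.0, -0.2, -2.0]
width: 0.311
t 23.4 pos [0.4478 0.3032 0.1061] q [-0.3   0.2  -0.38  1.85  0.09  1.1  -2.37] F [-0.  -0.2 -2. ] w 0.311
shift in tool [ 0.0054  0.0008 -0.0006] turn [-0.001 -0.001 -0.002] after-turn shift [ 0.0054  0.0008 -0.0006]
```

```bash
python3 -m creep '[[0.001,0.0005,0,0,0,0],[0.001,0,0,0,0,0],[0.001,0,0,0,0,0],[0.001,0,0,0,0,0],[0.001,0,0,0,0,0],[0.001,0,0,0,0,0],[0,0,0,0,0,0],[0,0,0,0,0,0],[0,0,0,0,0,0]]'
python3 -c "
from h import *
go([.4483,.3024,.1007],-up,-a)"
```

```text
time: 24.3
eef_pos: [0.4477, 0.3027, 0.1007]
tcp_rot: [-2.179, 0.099, 2.176]
ft_force: [-1.9, -3.2, 5.9]
width: 0.309
t 24.3 pos [0.4477 0.3027 0.1007] q [-0.3   0.21 -0.38  1.86  0.09  1.09 -2.38] F [-1.9 -3.2  5.9] w 0.309
shift in tool [ 0.      0.0002 -0.0006] turn [-0.001 -0.001 -0.002] after-turn shift [ 0.      0.0002 -0.0006]
```

The contact force and the height both match a seated lid. I'll check the disc, then release.

```bash
python3 -m creep '[[0,0,0,0,0,0],[0,0,0,0,0,0]]'; cat > chk.py <<'E'
from h import *
s=read_state();print(s["time"],s["eef_pos"],s["ft_force"])
for n in("top","scene"):
    p,W=cloud(n);h=cv2.cvtColor(p,cv2.COLOR_RGB2HSV);z=W[...,2]
    cv2.imwrite(f"pics/{n}_f.png",p[:,:,::-1])
    m=(h[...,1]<60)&(h[...,2]>100)&(abs(z-.095)<.006)&(np.hypot(W[...,0]-.448,W[...,1]-.302)<.09)
    X=W[m];c,r=circ(cv2.convexHull(X[:,:2].astype(np.float32))[:,0].astype(float))
    A=np.c_[X[:,:2]-c,np.ones(len(X))];print(n,len(X),c.round(4),r.round(4),np.linalg.lstsq(A,X[:,2],rcond=None)[0].round(4))
E
python3 chk.py
```

```text
time: 24.5
eef_pos: [0.4477, 0.3027, 0.1007]
tcp_rot: [-2.179, 0.099, 2.176]
ft_force: [-2.8, -2.2, 5.1]
width: 0.306
24.5 [0.4476991  0.30266807 0.10071302] [-2.84437597 -2.17960362  5.08156911]
top 530 [0.4465 0.2983] 0.0715 [-0.0019  0.002   0.0947]
scene 858 [0.4477 0.3044] 0.0737 [-0.0019 -0.0009  0.0958]
```

```bash
python3 -m creep '[[0,0,0,0,0,0],[0,0,0,0,0,0],[0,0,0,0,0,0],[0,0,0,0,0,0],[0,0,0,0,0,0],[0,0,0,0,0,0],[0,0,0,0,0,0],[0,0,0,0,0,0],[0,0,0,0,0,0],[0,0,0,0,0,0]]' 1
python3 -m creep '[[-0.01,0,0,0,0,0],[-0.015,0,0,0,0,0],[-0.02,0,0,0,0,0],[-0.02,0,0,0,0,0],[-0.02,0,0,0,0,0],[-0.02,0.02,0,0,0,0],[-0.02,0.03,0,0,0,0],[-0.01,0.03,0,0,0,0],[0,0.03,0,0,0,0],[0,0.03,0,0,0,0],[0,0.02,0,0,0,0],[0,0,0,0,0,0]]'
python3 chk.py
```

```text
time: 25.6
eef_pos: [0.4477, 0.3027, 0.1]
tcp_rot: [-2.179, 0.099, 2.176]
ft_force: [-0.8, -0.4, 0.3]
width: 0.991
time: 26.8
eef_pos: [0.434, 0.1407, 0.2371]
tcp_rot: [-2.179, 0.104, 2.171]
ft_force: [-0.1, 0.2, -0.3]
width: 1.0
26.8 [0.43395547 0.14069769 0.23707472] [-0.07626627  0.17842648 -0.29028636]Traceback (most recent call last):
  File "chk.py", line 7, in <module>
    X=W[m];c,r=circ(cv2.convexHull(X[:,:2].astype(np.float32))[:,0].astype(float))
                    ~~~~~~~~~~~~~~~~~~~~~~~~~~~~~~~~~~~~~~~~~~^^^^^
TypeError: 'NoneType' object is not subscriptable
```

View pics/scene_f.png

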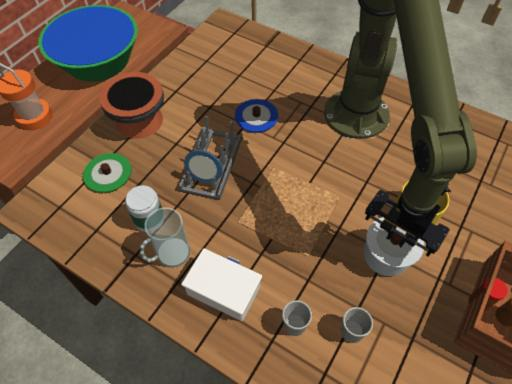

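The crash came from the top view, where the arm hides the lid, so this picture is the earlier one from before the release. Looking again with the scene camera.

```bash
python3 -m creep '[[0,0.04,0,0,0,0],[0,0.04,0,0,0,0],[0,0.04,0,0,0,0],[0,0.04,0,0,0,0],[0,0,0,0,0,0],[0,0,0,0,0,0],[0,0,0,0,0,0]]'; python3 chk.py; python3 -c "
import cv2,glob
a=cv2.imread('pics/top_f.png');b=cv2.imread('pics/scene_f.png');cv2.imwrite('pics/f2.png',cv2.hconcat([cv2.resize(a[150:260,60:200],(390,306)),cv2.resize(b[180:300,310:470],(408,306))]))"
```

```text
time: 27.55
eef_pos: [0.4198, -0.0138, 0.2362]
tcp_rot: [-2.181, 0.095, 2.177]
ft_force: [0.3, 0.1, -0.7]
width: 1.0
27.55 [ 0.41980645 -0.01381039  0.23616519] [ 0.2678483   0.12544219 -0.6620692 ]
top 1513 [0.446  0.3028] 0.0744 [-0.0012 -0.002   0.0948]
scene 2093 [0.4462 0.3041] 0.0751 [ 0.0004 -0.0003  0.096 ]
```

View pics/f2.png

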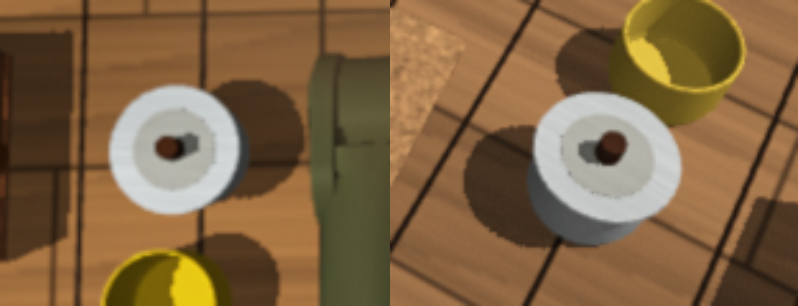

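Both views show the lid seated and level on the pot, with the flange at 95 mm and about 2 mm off the original mouth centre. The robot is clear of it. Handing in.

```bash
python3 -c "
from station import workorder,read_state
print(workorder.close_job(),read_state()['time'])"
```

```text
the job is handed in; nothing more can be done
the job is handed in; nothing more can be done
```

The lid is seated on the pot and released, and the job was handed in at about 27.6 s of the 64 s allowed. No verdict was reported.

- **From the rack to the mat:** I gripped the lid by its top edge, lifted it out and laid it on the cork mat knob up. Its centre was at about (0.458, 0.011) m, the flange top at 17 mm as expected, and it lay level within about 0.006 rad.
- **From the mat to the pot:** I picked it up again by the knob and lowered it onto the rim. I held the knob until there was 5–6 N of upward contact at the seated height, then released it and drew back.
- **Last checks:** Both cameras put the flange top at 95–96 mm, where 95 mm is seated. Tilt was under 0.003 rad. The lid was about 2 mm from the mouth centre measured before seating; the top camera gave 2.4 mm and the scene camera 2.3 mm.
- **Failed or disagreeing checks:** While the gripper covered the knob, the two cameras differed by up to 6 mm on the lid's position. One check crashed because the arm hid the lid from the top camera; I repeated it once the arm was clear.
- **Not measured:** I did not measure the pot again after seating, nor the dishes and containers. In the last full scene picture, taken just before release, the plate, jug, cups, box and tin looked unmoved.

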